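Index the soil sample carousel and lock it with its drop pin

TASK

Turn the sample carousel by its push posts until the station with the red-capped jar is at the yellow index mark, and lock it there with the steel drop pin, fully home in the pin guide with its collar down on the bracket: the rim slot has to be felt for, so stand the pin in the guide and ease the carousel round gently until the pin falls in. Never press the pin down hard or push the carousel hard against it, keep the jars upright in their pockets, and leave everything else on the bench where it is.

Things in the scene. Friction and masses are not known exactly. Their poses are not given: they have to be found in the camera images.
- carousel_base: fixed round grey base, 260 mm diameter, of the sample carousel, with a steel bracket (blue top plate) on its +y side (the index side). Origin on the worktop on the axis of rotation, z up. Bracket: 44 mm wide (x), from y = 132 to 216 mm, top face at z = 78 mm, top plate 25 mm thick with two vertical 13.5 mm holes (see pin_guide, park_hole). The yellow line along its top is the index mark
- carousel: aluminium turntable, 324 mm diameter, turns endlessly on the base axis on a ball bearing (friction 0.025 N m: a nudge moves it, let go it coasts on). Origin on the axis at its underside, z = 30 mm. Six stations in its x-y frame at 30, 90, 150 ... 330 degrees, each a white ring pocket 88 mm from the axis (55 mm outside, 18 mm high) with a black tick on the plate; five hold jars, one is empty
- rim (a point): the turntable's outer rim is a clamped-on index ring, 12 mm thick, top at z = 42 mm, with an open slot 13.5 mm wide through it for each station, 124 to 162 mm from the axis. Clamped by hand, it has all slots shifted alike from the station radii, by up to 12 mm either way, unmeasured. The point: 150 mm from the axis on the 90 degree station radius, on the ring top
- post (a point): one of six upright steel push posts on the turntable, 12 mm diameter, 124 mm from the axis, half-way between stations (at 0, 60, 120 ... degrees in the turntable's frame), tops 92 mm above the worktop, free above 45 mm. The point is the post at 0 degrees (+x), 77 mm above the worktop
- pin_grip (a point): centre of the black knob (26 mm diameter, 30 mm tall) of the upright steel drop pin, 0.15 kg. Below it neck and 19 mm collar (12 mm together), then the shank, 12 mm diameter, 47 mm long, foot flat, barely chamfered. Knob centre is 74 mm above the foot, 27 mm above the collar's underside. It slides freely. It is damaged by more than 40 N onto the rim, or 12 N from the turntable once it has dropped in
- pin_guide (a point): mouth centre of the pin guide hole, on the bracket's top face (z = 78 mm), 150 mm from the axis, over the rim (its underside 11 mm above the rim). Pin in the guide with its foot resting on the rim: knob centre at z = 116 mm. Foot in a slot and collar down on the bracket, fully home: z = 105 mm
- park_hole (a point): mouth centre of the parking hole, on the bracket's top face (z = 78 mm), 198 mm from the axis, outside the rim. Here the pin stands at the start, collar on the bracket, knob centre at z = 105 mm
- red_jar_mid (a point): the red-capped jar, the one wanted; screw-cap plastic jar of soil, 45 mm diameter, 63 mm tall, standing loose in one of the carousel's pockets (which one differs each time). The point is the jar's centre, half-way up
- green_jar_mid (a point): green-capped jar; screw-cap plastic jar of soil, 45 mm diameter, 63 mm tall, standing loose in one of the carousel's pockets (which one differs each time). The point is the jar's centre, half-way up
- blue_jar_mid (a point): a blue-capped jar; screw-cap plastic jar of soil, 45 mm diameter, 63 mm tall, standing loose in one of the carousel's pockets (which one differs each time). The point is the jar's centre, half-way up
- white_jar_mid (a point): white-capped jar; screw-cap plastic jar of soil, 45 mm diameter, 63 mm tall, standing loose in one of the carousel's pockets (which one differs each time). The point is the jar's centre, half-way up
- blue_jar_2_mid (a point): the other blue-capped jar; screw-cap plastic jar of soil, 45 mm diameter, 63 mm tall, standing loose in one of the carousel's pockets (which one differs each time). The point is the jar's centre, half-way up
- beaker_3: small glass beaker, 46 x 52 x 56 mm, origin at the centre of its underside; bystander; stays where it is
- lab_timer: white bench timer, 62 x 66 x 18 mm, origin at the centre of its underside; bystander; stays where it is
- tape_roll: roll of tape, 69 mm diameter, 19 mm tall, origin at the centre of its underside; bystander; stays where it is

How it is judged:
By the outcome, as a careful person would: the job done as asked, in the order asked, and still so for the second after the job is handed in, with the robot touching nothing.
It also fails if it takes over 72 s, if anything falls off the work surface, if the arm or the gripper's body presses on something with over 40 N, if the wrist force passes 120 N, or if a joint passes its speed limit or range.

ROBOT

A 7-joint arm with a two-finger parallel gripper is mounted at the origin on a cart in front of the work surface, level with it; the furniture and walls round the work are solid. World frame = base frame: x ahead of the robot, y to its left, z up, the work surface at z = 0. Lengths are in mm, angles in rad, forces in N, time in s.
With the tool pointing down it reaches from about 400 to 875 mm from the base axis. Payload 4.4 kg.
Tool frame: the origin (TCP) lies midway between the tips of the shut fingers; the grasp point (between the pads) lies ctrl.tcp_to_grasp behind it (ctrl.tcp_to_grasp is the distance from the TCP to the grasp point, in mm); z points along the fingers, y is the line along which they close (so a half turn about z gives the same grasp; the last joint's range is limited). The gripper opens to 85 mm and grips with 20 to 120 N. Pads are 22 mm wide; open, the fingers measure 114 mm over their backs; the gripper's body (76 mm by 85 mm) begins 54 mm behind the grasp point. The pads swing forward as they close: fully open they stand 13 mm farther back than shut.
Start: joints at [1.117, 0.628, 0.038, 1.517, -0.027, 0.996, -0.02], TCP at [245.827, -601.736, 231.313] pointing down, gripper open.
Joint ranges: [-3.06, 3.06], [-0.37, 2.12], [-1.25, 1.32], [0.18, 2.47], [-1.1, 4.24], [0.23, 1.98], [-2.94, 2.94]. Speed limits (rad/s): [2.57, 2.57, 3.14, 3.14, 3.14, 3.14, 3.14].

INTERFACE

Orientations are given as [roll, pitch, yaw] about the fixed x, y, z axes, in that order (R = Rz(yaw) Ry(pitch) Rx(roll)).
In Python, from cell import ctrl, get_image, get_calibration, workorder, boxes_of, place_of gives the robot as it stands.
- The arm moves only by the tool play_rows, never from a script. Its argument "series" is a list that holds one entry, the list of rows, each a list of 7 numbers: the shift along the world's x, y, z in cm, then the turn, a rotation vector about the world's x, y, z in degrees, then the closure, from 0 (fully open) to 1 (shut). A call has 1 to 20 rows; each row shifts and turns the commanded pose from where the row before left it; what a row does not reach is not made up. A row lasts 1/8 s, in which the tool goes at most 62.5 mm and 10.7 degrees, less where a joint would pass 70% of its speed; a pose out of reach is approached as far as the arm can. A call with a gripper value outside its range is refused whole. The fingers move at their own pace and stop on an object; the grip force is fixed at half the most. Time passes only in rows, so rows that do not move let the fingers close. It gives the time, the measured TCP pose, the force, the opening and the grip force at its end, in the units of the state.
- ctrl.read_state(): the state, without advancing time (a new reading comes with each control period).
- get_image(name): name is "side" or "top"; returns (picture, depth): 480x640x3 uint8, red, green, blue; 480x640 float32, mm along the optical axis (not along the pixel's ray), 0 where there is no reading.
- get_calibration(name): a dict with "K" (3x3 intrinsics, pixels), "R" (3x3) and "t" (3): a world point X has camera coordinates R X + t. Camera axes: x right, y down, z forward; pixel columns grow to the right and rows downward; lengths in mm; the calibration is good to about 2 mm. A picture is of the moment at which its call begins. get_calibration takes no time and is no camera call.
- workorder.finish_job(): hands the job in; it is judged then, once.
Trained networks look in the newest picture that a camera, given by its name, has taken for a name from the list of things; names that differ only in an ending like _2 or _b are one class to them, and where a whole thing is asked for, a point or a joint stands for the part that bears it (a point fixed in the world has none). Each returns a list of dicts, best first, with "p" (0 to 1); they miss things now and then, are a little off and sometimes report something else, mostly with a low value. They report only what shows in the picture. A call takes as long as a camera call.
- boxes_of(target, camera): "pixel" ([column, row] in pixels, amid what is visible of it).
- place_of(target, camera): "pixel" ([column, row] in pixels: a listed point, or the origin of a listed thing).
The state is a dict: "clock": time; "qpos": joint angles; "qd": joint speeds; "tau": joint torques, N m; "eef_pos": TCP position; "tool_rot": TCP orientation; "force": force on the tool from outside, world axes, zero at the start; "torque": the same for the moment, N m; "width": finger opening in mm; "gripper_force": force on a finger pad.
Only numpy, scipy, OpenCV 4.12 (cv2) and the standard library are available. Lean on these libraries where they do the work, as an engineer would, in place of code of your own. Each camera call takes 0.05 s, during which the arm holds its last target. There are 200 camera calls.

## Working session

There is one attempt and no reset: what is moved stays moved. The work goes in short steps, Python scripts to look and compute and a tool call to move; the robot and the scene stay as the last step left them, time stands still between calls to the robot, and variables do not carry over. Pictures are saved under pics/ and viewed, at most 10 in all, crops included, and the job is handed in when it is done.

Besides the shell and the picture viewer there is one more tool, called by a JSON object that holds its "name" and its "arguments", one argument or row to a line. play_rows: Moves the arm, as the interface text tells. Its arguments: {"type":"object","properties":{"series":{"type":"array"}},"required":["series"]}

```bash
mkdir -p pics; ls
cat > h.py <<'E'
import numpy as np, cv2
from cell import *
def ray(px,cam):
    c=get_calibration(cam);K,R,t=map(np.array,(c["K"],c["R"],c["t"]));t=t.ravel()
    d=R.T@np.linalg.solve(K,[px[0],px[1],1.]);return -R.T@t,d
def atz(px,cam,z):
    o,d=ray(px,cam);return o+d*(z-o[2])/d[2]
def shot(cam,name):
    im,dp=get_image(cam);cv2.imwrite(f"pics/{name}.png",im[:,:,::-1]);return im,dp
E
python3 - <<'E'
from h import *
np.set_printoptions(precision=1,suppress=True)
Z=dict(carousel_base=0,carousel=30,post=77,pin_grip=105,pin_guide=78,park_hole=78,red_jar_mid=67,green_jar_mid=67,blue_jar_mid=67,white_jar_mid=67,rim=42,beaker_3=0,lab_timer=0,tape_roll=0)
for c in("top","side"):
    shot(c,c+"0"); 
    for n,z in Z.items():
        for r in place_of(n,c)[:3]: print(c,n,round(r["p"],2),np.array(r["pixel"]),atz(r["pixel"],c,z))
print(ctrl.tcp_to_grasp,ctrl.read_state())
for c in("top","side"):
    print(get_calibration(c))
E
```

```text
pics
top carousel 0.89 [382.9 205.4] [604.2  69.3  30. ]
top post 0.97 [373.5 151.2] [723.4  91.8  77. ]
top pin_grip 0.73 [303.2 180.1] [646.7 257.  105. ]
top pin_guide 0.61 [321.  186.2] [640.1 216.9  78. ]
top park_hole 0.69 [414.3 225.5] [542.3   7.   78. ]
top park_hole 0.56 [301.2 182.2] [650.8 262.6  78. ]
top red_jar_mid 0.89 [377.9 236.3] [521.3  89.3  67. ]
top green_jar_mid 0.84 [415.4 228.4] [538.    2.6  67. ]
top blue_jar_mid 0.62 [348.4 211.6] [581.  154.9  67. ]
top white_jar_mid 0.84 [418.5 190.1] [629.2 -10.1  67. ]
top rim 0.58 [321.1 224.2] [558.4 218.4  42. ]
top beaker_3 0.56 [251.4 193. ] [651.3 389.2   0. ]
top lab_timer 0.75 [185.2 318.5] [347.2 543.    0. ]
top lab_timer 0.38 [302.6 185.5] [667.9 262.    0. ]
top lab_timer 0.34 [300.5 181.8] [677.6 267.1   0. ]
top tape_roll 0.56 [221.3 230.3] [558.2 462.    0. ]
side carousel 0.82 [322.2 232.4] [601.9  69.9  30. ]
side post 0.8 [276.9 208.6] [722.4  99.6  77. ]
side pin_grip 0.78 [259.2 233.2] [650.1 264.6 105. ]
side pin_guide 0.9 [279.1 236.2] [633.6 213.6  78. ]
side pin_guide 0.28 [304.5 261.2] [527.9 
[... 823 characters left out ...]
-0. , -56.3,   1.2, -19.4,   0. ,   0. ,  -0. ]), 'eef_pos': array([ 245.8, -601.7,  231.3]), 'tool_rot': array([-3.1, -0. ,  0.4]), 'force': array([-1. , -0.7,  0.8]), 'torque': array([-0. , -0.1,  0.1]), 'gripper_force': 0.0, 'width': 85.29136910298178}
{'K': array([[474.9,   0. , 318.1],
       [  0. , 474.9, 241.1],
       [  0. ,   0. ,   1. ]]), 'R': array([[-0. , -1. , -0. ],
       [-1. ,  0. , -0.2],
       [ 0.2,  0. , -1. ]]), 't': array([ 236.9,  511.5, 1050.1])}
{'K': array([[434. ,   0. , 314. ],
       [  0. , 434. , 247.5],
       [  0. ,   0. ,   1. ]]), 'R': array([[-0.9, -0.5,  0. ],
       [-0.3,  0.4, -0.9],
       [ 0.4, -0.7, -0.5]]), 't': array([569.2, 130.2, 919.6])}
```

Run:
```python
import cv2
a=cv2.imread("pics/top0.png")[110:310,180:480];cv2.imwrite("pics/top0c.png",cv2.resize(a,None,fx=2.6,fy=2.6,interpolation=2))
a=cv2.imread("pics/side0.png")[150:330,190:430];cv2.imwrite("pics/side0c.png",cv2.resize(a,None,fx=3.3,fy=3.3,interpolation=2))
```

```text
(no output)
```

View pics/top0c.png

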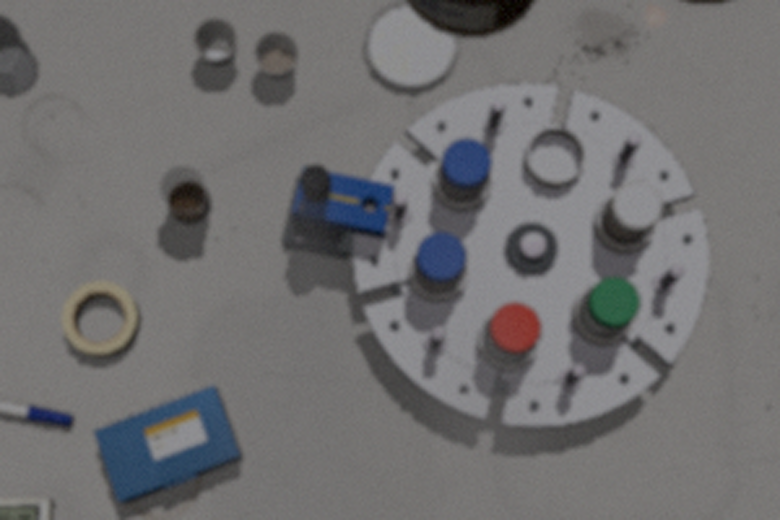

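View pics/side0c.png

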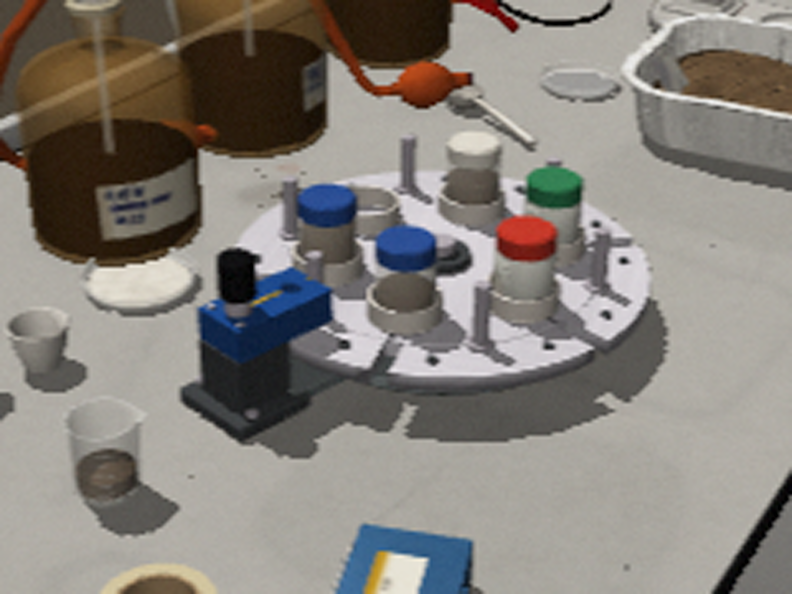

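The picture shows the red jar at the near side of the disc (top crop 515,327), and the bracket with its pin on the left (pin 316,180, guide hole 370,204). The empty station is at the far side, and the rim slots are visible. Next I'll measure the centre, the bracket direction, the station angle and the slot angle.

```bash
cat >> h.py <<'E'
from scipy.optimize import least_squares
def proj(P,cam):
    c=get_calibration(cam);K,R,t=map(np.array,(c["K"],c["R"],c["t"]))
    q=np.atleast_2d(P)@R.T+t.ravel();q=q@K.T;return q[:,:2]/q[:,2:]
def caps(im,cam,zc):
    h=cv2.cvtColor(im,cv2.COLOR_RGB2HSV);out=[]
    for n,lo,hi in(("r",172,184),("r",0,8),("g",55,90),("b",100,125)):
        m=cv2.inRange(h,(lo,110,40),(hi,255,255))
        k,_,st,ce=cv2.connectedComponentsWithStats(m)
        for i in range(1,k):
            if st[i,4]>40: out.append((n,st[i,4],ce[i],atz(ce[i],cam,zc)[:2]))
    return out
def polar(im,cam,c,r0=136,r1=158,z=42):
    a=np.deg2rad(np.arange(0,360,.25));R=np.arange(r0,r1,2.)
    P=np.stack([c[0]+np.outer(R,np.cos(a)),c[1]+np.outer(R,np.sin(a)),np.full((len(R),len(a)),z)],-1).reshape(-1,3)
    q=proj(P,cam).astype(np.float32)
    g=cv2.cvtColor(im,cv2.COLOR_RGB2GRAY).astype(np.float32)
    return cv2.remap(g,q[:,0].reshape(len(R),-1),q[:,1].reshape(len(R),-1),cv2.INTER_LINEAR)
E
python3 - <<'E'
from h import *
np.set_printoptions(precision=1,suppress=True)
for cam in("top","side"):
    im,dp=get_image(cam)
    for n,A,ce,w in caps(im,cam,100): print(cam,n,A,ce,w,dp[int(ce[1]),int(ce[0])])
    # bright disc
    from numpy import array
    c=np.array([603.5,69.5])
    p=polar(im,cam,c).mean(0)
    idx=np.argsort(p)
    med=np.median(p)
    d=p<med*0.85
    s=np.flatnonzero(np.diff(np.r_[0,d,0]))
    print(cam,"dark",[(x/4,y/4,round(float(p[x:y].min()))) for x,y in s.reshape(-1,2)],med)
    # 3D from depth at cap
    # rim circle centre: outer edge search by polar with gradient
    # blue bracket
    h=cv2.cvtColor(im,cv2.COLOR_RGB2HSV)
    pg=place_of("pin_guide",cam)[0]["pixel"]; m=cv2.inRange(h,(100,110,40),(125,255,255))
    k,l,st,ce=cv2.connectedComponentsWithStats(m)
    i=l[int(pg[1])-4:int(pg[1])+5,int(pg[0])-8:int(pg[0])+9]; i=np.bincount(i[i>0]).argmax()
    ys,xs=np.nonzero(l==i); W=np.array([atz((x,y),cam,78)[:2] for x,y in zip(xs,ys)],np.float32)
    print("bracket",cv2.minAreaRect(W),W.mean(0))
    for n,z in(("pin_grip",105),("pin_guide",78),("carousel",30)):
        q=np.array([place_of(n,cam)[0]["pixel"] for _ in range(3)]);print(n,q,atz(q.mean(0),cam,z))
E
```

```text
top r 396 [608.6  74.7] [ 893.6 -469.7] 1121.6978
top r 100 [410.4  79.1] [893.1  -0.4] 1185.9803
top r 232 [ 50.2 101.6] [855.1 850.8] 1157.2323
top r 46 [496.5 110.3] [ 808.9 -196.4] 1179.9475
top r 64 [523.  120.5] [ 782.1 -255.5] 1162.95
top r 139 [ 98.  134.4] [769.8 732. ] 1016.9105
top r 261 [377.7 235.8] [515.7  93.9] 1045.9827
top g 203 [ 70.6 126.1] [792.  797.5] 1143.986
top g 249 [415.4 226.2] [535.7   9.1] 1048.7781
top b 52 [626.7  28.1] [1015.6 -530.5] 1009.4811
top b 44 [502.2  35.9] [1001.9 -228.3] 1007.32623
top b 195 [74.7 80.8] [907.2 797.1] 1170.3712
top b 246 [359.  172.5] [663.6 129.8] 1075.1688
top b 385 [317.5 188.4] [628.1 225.2] 1093.6155
top b 246 [349.2 208.6] [579.4 155.1] 1056.7806
top b 1013 [242.5 282.4] [418.4 392.7] 1099.5846
top b 61 [198.3 269.9] [447.8 489.6] 1125.3984
top dark [(np.float64(43.5), np.float64(49.0), 90), (np.float64(64.25), np.float64(95.0), 31), (np.float64(103.75), np.float64(110.0), 64), (np.float64(119.25), np.float64(120.25), 114), (np.float64(136.25), np.float64(141.25), 98), (np.float64(161.0), np.float64(169.5), 78), (np.float64(178.25), np.float64(179.25), 113), (np.float64(187.0), np.float64(192.0), 95), (np.float64(212.0), np.float64(212.5), 115), (np.float64(221.75), np.float64(227.75), 64), (np.float64(236.5), np.float64(237.75), 113), (np.float64(271.25), np.float64(271.5), 115), (np.float64(282.75), np.float64(287.5), 93), (np.float64(332.0), np.float64(332.5), 115), (np.float64(342.75), np.float64(344.25), 112), (np.float64(357.75), np.float64(358.0), 115)] 135.80594Traceback (most recent call last):
  File "<stdin>", line 19, in <module>
IndexError: list index out of range
```

Run:
```python
from h import *
np.set_printoptions(precision=1,suppress=True)
for cam in("top","side"):
    im,dp=get_image(cam); S=[]
    for n,A,ce,w in caps(im,cam,100):
        if abs(np.hypot(w[0]-602,w[1]-69)-88)<14: S.append(w); print(cam,n,A,w)
    S=np.array(S)
    a0=np.deg2rad(43+60*np.round((np.rad2deg(np.arctan2(S[:,1]-69,S[:,0]-602))-43)/60))
    f=least_squares(lambda v:(S-v[:2]-88*np.c_[np.cos(a0+v[2]),np.sin(a0+v[2])]).ravel(),[602,69,0])
    print("centre",f.x[:2],"stations",43+np.rad2deg(f.x[2]),"res",f.fun)
    # bracket from blue top by height using depth
    c=get_calibration(cam);K,R,t=[np.array(c[k]) for k in"KRt"]
    u,v=np.meshgrid(np.arange(640),np.arange(480));X=np.stack([(u-K[0,2])/K[0,0]*dp,(v-K[1,2])/K[1,1]*dp,dp],-1)
    W=(X-t.ravel())@R
    h=cv2.cvtColor(im,cv2.COLOR_RGB2HSV)
    m=cv2.inRange(h,(100,80,30),(130,255,255))>0
    sel=m&(np.hypot(W[...,0]-642,W[...,1]-238)<60)&(abs(W[...,2]-78)<6)
    print("blue top n",sel.sum(),"z",np.median(W[sel][:,2]))
    P=W[sel][:,:2].astype(np.float32);Q=np.array([atz(p,cam,78)[:2] for p in np.c_[u[sel],v[sel]]],np.float32)
    for q in(P,Q): print(cv2.minAreaRect(q),q.mean(0))
    disc=(np.hypot(W[...,0]-602,W[...,1]-69)<175)&(abs(W[...,2]-42)<5)
    D=np.array([atz(p,cam,42)[:2] for p in np.c_[u[disc],v[disc]]],np.float32)
    print("disc",cv2.minEnclosingCircle(D),np.median(W[disc][:,2]))
    for n,z in(("pin_grip",105),("pin_guide",78),("carousel",30)):
        r=place_of(n,cam)
        if r: print(n,r[0]["pixel"],atz(r[0]["pixel"],cam,z))
```

```text
top r 261 [515.7  93.9]
top g 248 [536.1   9.3]
top b 247 [663.3 129.9]
top b 243 [579.6 155.1]
centre [599.9  69.4] stations 43.516131415176815 res [ 0.1 -0.4  0.   0.5 -0.4 -0.2  0.2  0.1]
blue top n 432 z 78.54369736256737
((639.8529663085938, 237.79425048828125), (82.34439086914062, 45.46562957763672), 75.859375) [635.6 229.4]
((638.939453125, 238.3146514892578), (82.54222869873047, 46.26469421386719), 76.5477294921875) [635.7 229.4]Traceback (most recent call last):
  File "<stdin>", line 22, in <module>
  File "h.py", line 7, in atz
    o,d=ray(px,cam);return o+d*(z-o[2])/d[2]
        ~~~^^^^^^^^
  File "h.py", line 4, in ray
    c=get_calibration(cam);K,R,t=map(np.array,(c["K"],c["R"],c["t"]));t=t.ravel()
ValueError: time passes only in moves, steps and waits
```

{"name": "play_rows", "arguments": {
  "series": [
    [[2.7,3.6,0,0,0,6.9,0.65],[2.7,3.6,0,0,0,6.9,0.65],[2.7,3.6,0,0,0,6.9,0.65],[2.7,3.6,0,0,0,6.9,0.65],[2.7,3.6,0,0,0,6.9,0.65],[2.7,3.6,0,0,0,6.9,0.65],[2.7,3.6,0,0,0,6.9,0.65],[2.7,3.6,0,0,0,6.9,0.65],[2.7,3.6,0,0,0,6.9,0.65],[2.7,3.6,0,0,0,6.9,0.65],[2.7,3.6,0,0,0,6.9,0.65],[2.7,3.6,0,0,0,6.9,0.65],[2.7,3.6,0,0,0,6.9,0.65],[2.7,3.6,0,0,0,6.9,0.65],[2.7,3.6,0,0,0,6.9,0.65],[2.7,3.6,0,0,0,6.9,0.65]]
  ]
}}

```text
clock: 3.65
eef_pos: [678.7, -24.9, 231.4]
tool_rot: [-3.141, 0.0, 2.318]
force: [0.3, -0.6, 0.1]
width: 30.1
gripper_force: 0.0
```

{"name": "play_rows", "arguments": {
  "series": [
    [[0.3,0.2,-3,0,0,0,0.65],[0.3,0.2,-3,0,0,0,0.65],[0,0,-3,0,0,0,0.65],[0,0,-2,0,0,0,0.65],[0,0,0,0,0,0,0.65]]
  ]
}}

```text
clock: 4.28
eef_pos: [682.8, -22.0, 119.8]
tool_rot: [-3.139, -0.002, 2.315]
force: [0.4, -1.5, -0.5]
width: 29.8
gripper_force: 0.0
```

```bash
sed -i 's/^from cell import \*/from cell import *\nfrom functools import lru_cache\nget_calibration=lru_cache(get_calibration)/' h.py
python3 - <<'E'
from h import *
print(ctrl.read_state()["eef_pos"])
a,_=shot("top","t1");b,_=shot("side","s1")
a=cv2.resize(a[110:260,310:480],(680,600))[:,:,::-1];b=cv2.resize(b[140:290,240:410],(680,600))[:,:,::-1]
cv2.imwrite("pics/m1.png",cv2.resize(np.hstack([a,b]),(800,353)))
E
```

```text
[682.75964972 -22.03597508 119.76274049]
```

View pics/m1.png

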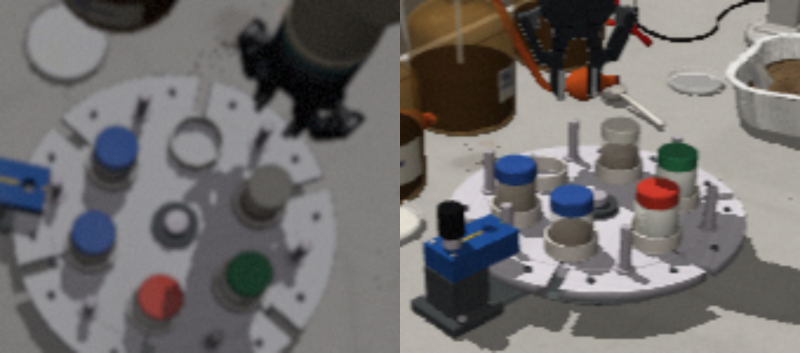

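The side view (crop 562–592, 95) shows the fingers straddling the line of the far-right post (572,122), with the jars clear. I'll descend.

{"name": "play_rows", "arguments": {
  "series": [
    [[0.1,0.1,-1.4,0,0,0.5,0.65],[0,0,-1.4,0,0,0,0.65],[0,0,-1.4,0,0,0,0.65],[0,0,-1.2,0,0,0,0.65],[0,0,0,0,0,0,0.7],[0,0,0,0,0,0,0.75],[0,0,0,0,0,0,0.78],[0,0,0,0,0,0,0.78]]
  ]
}}

```text
clock: 5.38
eef_pos: [685.1, -20.7, 67.8]
tool_rot: [3.141, 0.001, 2.323]
force: [-0.6, -0.2, -0.4]
width: 19.3
gripper_force: 0.0
```

Run:
```python
import numpy as np
d=np.r_[1,1.5,2.5,[3.5]*22,2.5,1.5,1,0.5]; d*=88.7/d.sum()
th=np.deg2rad(-46.5-np.r_[0,np.cumsum(d)])
x=12.4*np.cos(th);y=12.4*np.sin(th)
X=np.round(x-x[0],2);Y=np.round(y-y[0],2);A=np.round(np.rad2deg(th-th[0]),1)
r=[[round(float(a),2),round(float(b),2),0,0,0,round(float(c),1),.78] for a,b,c in zip(np.diff(X),np.diff(Y),np.diff(A))]
print(len(r));print(r[:15]);print(r[15:])
```

```text
29
[[-0.16, -0.15, 0, 0, 0, -1.0, 0.78], [-0.25, -0.22, 0, 0, 0, -1.5, 0.78], [-0.42, -0.35, 0, 0, 0, -2.6, 0.78], [-0.61, -0.46, 0, 0, 0, -3.5, 0.78], [-0.65, -0.42, 0, 0, 0, -3.6, 0.78], [-0.66, -0.38, 0, 0, 0, -3.5, 0.78], [-0.69, -0.33, 0, 0, 0, -3.6, 0.78], [-0.71, -0.3, 0, 0, 0, -3.5, 0.78], [-0.73, -0.24, 0, 0, 0, -3.6, 0.78], [-0.74, -0.21, 0, 0, 0, -3.5, 0.78], [-0.75, -0.16, 0, 0, 0, -3.6, 0.78], [-0.76, -0.11, 0, 0, 0, -3.5, 0.78], [-0.77, -0.06, 0, 0, 0, -3.5, 0.78], [-0.76, -0.01, 0, 0, 0, -3.6, 0.78], [-0.77, 0.03, 0, 0, 0, -3.5, 0.78]]
[[-0.77, 0.08, 0, 0, 0, -3.6, 0.78], [-0.75, 0.12, 0, 0, 0, -3.5, 0.78], [-0.75, 0.18, 0, 0, 0, -3.6, 0.78], [-0.74, 0.21, 0, 0, 0, -3.5, 0.78], [-0.72, 0.27, 0, 0, 0, -3.6, 0.78], [-0.7, 0.31, 0, 0, 0, -3.5, 0.78], [-0.68, 0.35, 0, 0, 0, -3.6, 0.78], [-0.66, 0.39, 0, 0, 0, -3.5, 0.78], [-0.64, 0.43, 0, 0, 0, -3.6, 0.78], [-0.6, 0.47, 0, 0, 0, -3.5, 0.78], [-0.42, 0.36, 0, 0, 0, -2.6, 0.78], [-0.24, 0.23, 0, 0, 0, -1.5, 0.78], [-0.16, 0.15, 0, 0, 0, -1.0, 0.78], [-0.07, 0.08, 0, 0, 0, -0.5, 0.78]]
```

{"name": "play_rows", "arguments": {
  "series": [
    [[-0.16,-0.15,0,0,0,-1.0,0.78],[-0.25,-0.22,0,0,0,-1.5,0.78],[-0.42,-0.35,0,0,0,-2.6,0.78],[-0.61,-0.46,0,0,0,-3.5,0.78],[-0.65,-0.42,0,0,0,-3.6,0.78],[-0.66,-0.38,0,0,0,-3.5,0.78],[-0.69,-0.33,0,0,0,-3.6,0.78],[-0.71,-0.3,0,0,0,-3.5,0.78],[-0.73,-0.24,0,0,0,-3.6,0.78],[-0.74,-0.21,0,0,0,-3.5,0.78],[-0.75,-0.16,0,0,0,-3.6,0.78],[-0.76,-0.11,0,0,0,-3.5,0.78],[-0.77,-0.06,0,0,0,-3.5,0.78],[-0.76,-0.01,0,0,0,-3.6,0.78],[-0.77,0.03,0,0,0,-3.5,0.78]]
  ]
}}

```text
clock: 7.25
eef_pos: [590.1, -54.9, 67.5]
tool_rot: [3.141, 0.0, 1.488]
force: [0.5, -0.3, 0.4]
width: 18.7
gripper_force: 0.1
```

{"name": "play_rows", "arguments": {
  "series": [
    [[-0.77,0.08,0,0,0,-3.6,0.78],[-0.75,0.12,0,0,0,-3.5,0.78],[-0.75,0.18,0,0,0,-3.6,0.78],[-0.74,0.21,0,0,0,-3.5,0.78],[-0.72,0.27,0,0,0,-3.6,0.78],[-0.7,0.31,0,0,0,-3.5,0.78],[-0.68,0.35,0,0,0,-3.6,0.78],[-0.66,0.39,0,0,0,-3.5,0.78],[-0.64,0.43,0,0,0,-3.6,0.78],[-0.6,0.47,0,0,0,-3.5,0.78],[-0.42,0.36,0,0,0,-2.6,0.78],[-0.24,0.23,0,0,0,-1.5,0.78],[-0.16,0.15,0,0,0,-1.0,0.78],[-0.07,0.08,0,0,0,-0.5,0.78]]
  ]
}}

```text
clock: 9.0
eef_pos: [511.6, -18.2, 67.4]
tool_rot: [3.141, -0.0, 0.775]
force: [-0.2, -0.9, 0.2]
width: 18.7
gripper_force: 0.0
```

```bash
cat >> h.py <<'E'
def stations(im,cam="top",C=None):
    S=np.array([w for n,A,ce,w in caps(im,cam,100) if abs(np.hypot(w[0]-600,w[1]-69.4)-88)<14 and not np.hypot(w[0]-639,w[1]-238)<60])
    a=np.rad2deg(np.arctan2(S[:,1]-69.4,S[:,0]-599.9));return S,a
E
python3 - <<'E'
from h import *
np.set_printoptions(precision=1,suppress=True)
print(ctrl.read_state()["eef_pos"],ctrl.read_state()["force"])
a,d=shot("top","t2");S,an=stations(a);print(S,an,an%60)
p=polar(a,"top",(599.9,69.4)).mean(0);dk=p<.85*np.median(p);s=np.flatnonzero(np.diff(np.r_[0,dk,0])).reshape(-1,2)
print([((x+y)/8,(y-x)/4) for x,y in s if y-x>10])
b,_=shot("side","s2")
a=cv2.resize(a[140:310,280:480],(706,600))[:,:,::-1];b=cv2.resize(b[140:310,230:430],(706,600))[:,:,::-1]
cv2.imwrite("pics/m2.png",cv2.resize(np.hstack([a,b]),(800,340)))
E
```

```text
[511.6 -18.2  67.4] [-0.2 -0.9  0.2]
[[621.1 155.2]
 [684.2  94.1]
 [663.    9. ]] [ 76.1  16.3 -43.8] [16.1 16.3 16.2]
[(np.float64(77.875), np.float64(28.75)), (np.float64(138.125), np.float64(5.25)), (np.float64(166.0), np.float64(3.0)), (np.float64(243.875), np.float64(97.25))]
```

View pics/m2.png

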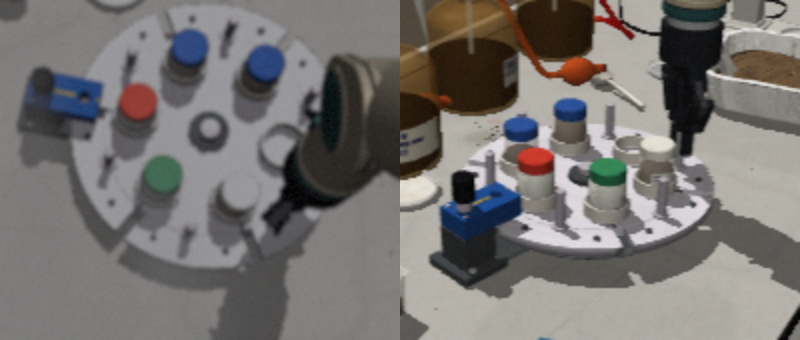

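Red is now at the index (crop 138,105), and its slot is about 1.8° short of the guide as planned. I'll release the post, rise, and go to the pin.

{"name": "play_rows", "arguments": {
  "series": [
    [[0,0,0,0,0,0,0.65],[0,0,0,0,0,0,0.65],[0,0,2,0,0,0,0.65],[0,0,4,0,0,0,0.65],[0,0,4,0,0,0,0.6],[0.8,1.7,3,0,0,2,0.5],[1.7,3.5,0,0,0,4,0.4],[1.7,3.5,0,0,0,4,0.3],[1.7,3.5,0,0,0,4,0.3],[1.7,3.5,0,0,0,4,0.3],[1.7,3.5,0,0,0,4,0.3],[1.7,3.5,0,0,0,4,0.3],[1.7,3.5,0,0,0,4,0.3],[0.8,1.7,0,0,0,2,0.3],[0,0,0,0,0,0,0.3],[0,0,0,0,0,0,0.3]]
  ]
}}

```text
clock: 11.1
eef_pos: [646.2, 259.2, 197.0]
tool_rot: [-3.141, 0.002, 1.332]
force: [-0.7, -0.0, 0.0]
width: 60.0
gripper_force: 0.0
```

Run:
```python
from h import *
np.set_printoptions(precision=1,suppress=True)
s=ctrl.read_state();print(s["eef_pos"],np.rad2deg(s["tool_rot"]),s["width"])
a,d=get_image("top");S,an=stations(a);print(an%60)
b,_=shot("side","s3")
for n,z in(("pin_grip",105),("pin_guide",78),("pin_grip",105)): 
  for c in("side",):
    for r in place_of(n,c)[:1]: print(n,atz(r["pixel"],c,z))
```

```text
[646.2 259.2 197. ] [-180.     0.1   76.3] 59.99356173117466Traceback (most recent call last):
  File "<stdin>", line 4, in <module>
  File "h.py", line 32, in stations
    a=np.rad2deg(np.arctan2(S[:,1]-69.4,S[:,0]-599.9));return S,a
                            ~^^^^^
IndexError: too many indices for array: array is 1-dimensional, but 2 were indexed
```

{"name": "play_rows", "arguments": {
  "series": [
    [[0,0.1,-3,0,0,0,0.3],[0,0.1,-3,0,0,0,0.3],[0,0,-2.5,0,0,0,0.3],[0,0,-1.5,0,0,0,0.3],[0,0,-0.7,0,0,0,0.3],[0,0,0,0,0,0,0.3]]
  ]
}}

```text
clock: 11.9
eef_pos: [646.7, 262.6, 90.6]
tool_rot: [3.141, -0.0, 1.333]
force: [0.1, -0.4, -0.8]
width: 59.7
gripper_force: 0.0
```

Run:
```python
from h import *
np.set_printoptions(precision=1,suppress=True)
s=ctrl.read_state();print(s["eef_pos"],s["force"])
b,_=shot("side","s4");r=place_of("pin_grip","side");print([(x["p"],atz(x["pixel"],"side",105)) for x in r[:2]])
cv2.imwrite("pics/m4.png",cv2.resize(b[150:290,200:380],(771,600),interpolation=2)[:,:,::-1])
```

```text
[646.7 262.6  90.6] [ 0.1 -0.4 -0.8]
[(0.58, array([644.7, 270.5, 105. ])), (0.17, array([315.2, 604.8, 105. ]))]
```

View pics/m4.png

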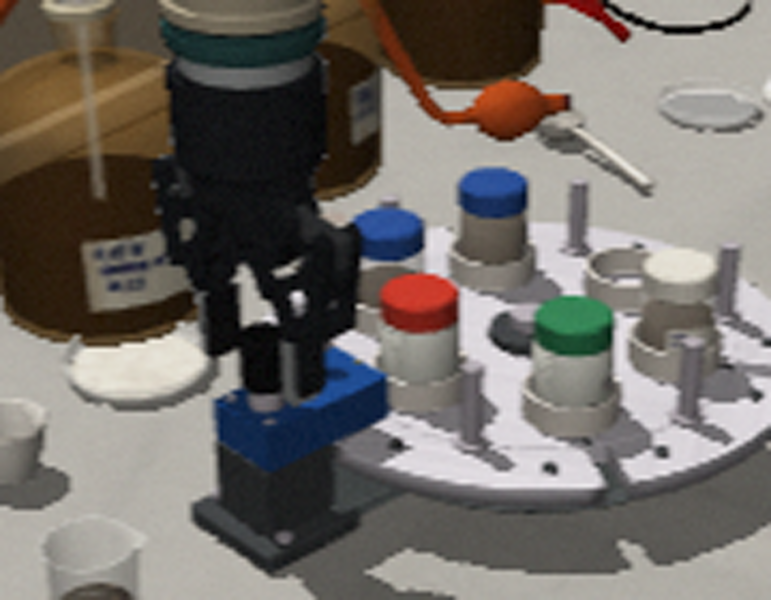

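The knob (crop 263,360) sits midway between the two fingertips (222,350 and 305,395). I'll close on it.

{"name": "play_rows", "arguments": {
  "series": [
    [[0,0,0,0,0,0,0.5],[0,0,0,0,0,0,0.65],[0,0,0,0,0,0,0.8],[0,0,0,0,0,0,0.8],[0,0,0,0,0,0,0.8]]
  ]
}}

```text
clock: 12.62
eef_pos: [646.8, 263.0, 91.0]
tool_rot: [3.141, -0.001, 1.334]
force: [-1.0, 0.8, 5.1]
width: 24.3
gripper_force: 59.0
```

{"name": "play_rows", "arguments": {
  "series": [
    [[0,0,0.5,0,0,0,0.8],[0,0,0.5,0,0,0,0.8],[0,0,0,0,0,0,0.8]]
  ]
}}

```text
clock: 13.0
eef_pos: [646.7, 262.9, 100.5]
tool_rot: [3.141, -0.0, 1.334]
force: [1.0, 0.1, -1.9]
width: 24.3
gripper_force: 58.8
```

Run:
```python
from h import *
np.set_printoptions(precision=1,suppress=True)
s=ctrl.read_state();print(s["eef_pos"],s["force"],s["torque"],s["width"])
b,_=shot("side","s5")
cv2.imwrite("pics/m5.png",cv2.resize(b[190:270,210:310],(750,600),interpolation=2)[:,:,::-1])
```

```text
[646.7 262.9 100.5] [ 1.   0.1 -1.9] [-0. -0.  0.] 24.336439841076583
```

View pics/m5.png

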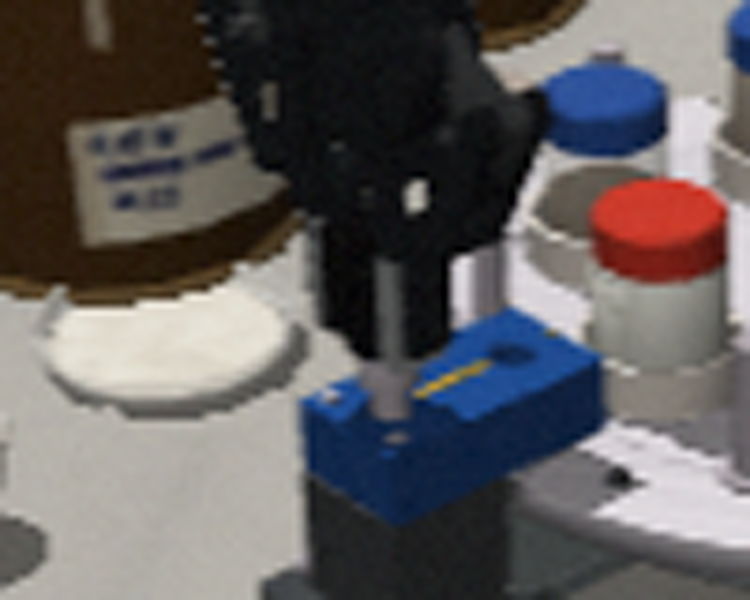

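The pin is lifted and held upright (crop 390,390), and the guide hole shows ahead at (513,353). I'll lift it clear and shift 48 mm inward along the bracket.

{"name": "play_rows", "arguments": {
  "series": [
    [[0,0,1.5,0,0,0,0.8],[0,0,2,0,0,0,0.8],[0,0,1,0,0,0,0.8],[-0.23,-0.93,0,0,0,0,0.8],[-0.23,-0.93,0,0,0,0,0.8],[-0.23,-0.93,0,0,0,0,0.8],[-0.22,-0.93,0,0,0,0,0.8],[-0.22,-0.94,0,0,0,0,0.8],[0,0,0,0,0,0,0.8],[0,0,0,0,0,0,0.8]]
  ]
}}

```text
clock: 14.3
eef_pos: [635.3, 216.7, 145.4]
tool_rot: [3.142, -0.001, 1.334]
force: [-0.1, -0.5, -1.1]
width: 24.3
gripper_force: 59.3
```

Run:
```python
from h import *
np.set_printoptions(precision=2,suppress=True)
s=ctrl.read_state();print(s["eef_pos"],np.rad2deg(s["tool_rot"]),s["force"],s["width"])
b,_=shot("side","s6")
cv2.imwrite("pics/m6.png",cv2.resize(b[190:270,230:330],(750,600),interpolation=2)[:,:,::-1])
```

```text
[635.3  216.72 145.37] [180.    -0.04  76.43] [-0.06 -0.54 -1.15] 24.272353821500474
```

View pics/m6.png

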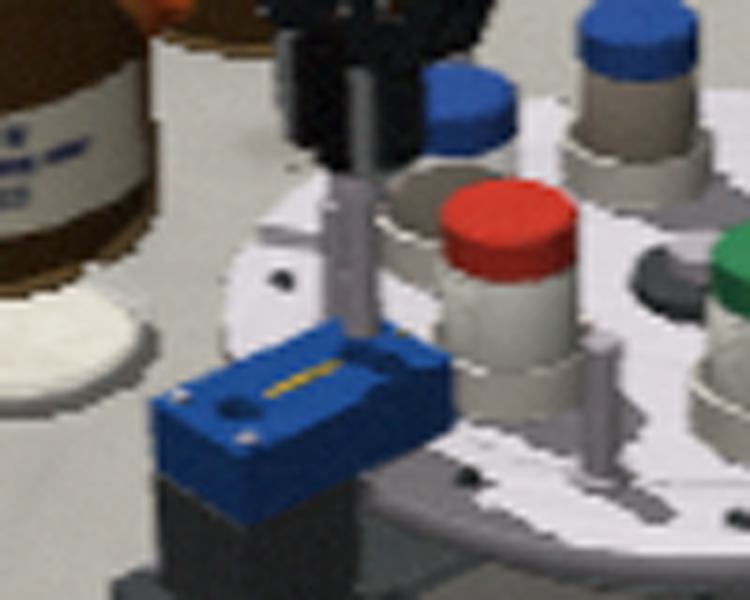

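{"name": "play_rows", "arguments": {
  "series": [
    [[0.01,-0.03,-0.3,0,0,0,0.8],[0,0,-0.3,0,0,0,0.8],[0,0,-0.15,0,0,0,0.8],[0,0,-0.15,0,0,0,0.8],[0,0,-0.1,0,0,0,0.8],[0,0,0,0,0,0,0.8]]
  ]
}}

```text
clock: 15.1
eef_pos: [635.3, 215.9, 135.3]
tool_rot: [-3.142, 0.0, 1.334]
force: [-0.6, -0.6, -2.0]
width: 24.3
gripper_force: 59.3
```

{"name": "play_rows", "arguments": {
  "series": [
    [[0,0,-0.4,0,0,0,0.8],[0,0,-0.4,0,0,0,0.8],[0,0,-0.4,0,0,0,0.8],[0,0,0,0,0,0,0.8]]
  ]
}}

```text
clock: 15.6
eef_pos: [635.0, 215.8, 122.7]
tool_rot: [-3.141, 0.001, 1.334]
force: [-0.3, 0.4, -2.8]
width: 24.5
gripper_force: 59.3
```

{"name": "play_rows", "arguments": {
  "series": [
    [[0,0,-0.4,0,0,0,0.8],[0,0,-0.5,0,0,0,0.8],[0,0,-0.5,0,0,0,0.8],[0,0,-0.4,0,0,0,0.8],[0,0,0,0,0,0,0.8]]
  ]
}}

```text
clock: 16.23
eef_pos: [635.0, 215.8, 104.8]
tool_rot: [-3.141, 0.0, 1.334]
force: [0.5, -0.2, -1.7]
width: 24.3
gripper_force: 59.3
```

{"name": "play_rows", "arguments": {
  "series": [
    [[0,0,-0.1,0,0,0,0.8],[0,0,-0.1,0,0,0,0.8],[0,0,0,0,0,0,0.8],[0,0,0,0,0,0,0.65],[0,0,0,0,0,0,0.5],[0,0,0,0,0,0,0.4],[0,0,0,0,0,0,0.3],[0,0,2,0,0,0,0.3],[0,0,4,0,0,0,0.3],[0,0,4,0,0,0,0.3]]
  ]
}}

```text
clock: 17.48
eef_pos: [635.6, 216.1, 205.8]
tool_rot: [3.141, -0.001, 1.334]
force: [0.6, -0.5, -0.3]
width: 59.7
gripper_force: 0.0
```

Run:
```python
from h import *
np.set_printoptions(precision=2,suppress=True)
s=ctrl.read_state();print(s["eef_pos"],s["width"])
b,_=shot("side","s7")
r=place_of("pin_grip","side");print([(x["p"],x["pixel"]) for x in r[:2]])
for z in(105,116):print(proj([635.,215.8,z],"side"))
cv2.imwrite("pics/m7.png",cv2.resize(b[180:275,230:350],(758,600),interpolation=2)[:,:,::-1])
```

```text
[635.57 216.09 205.83] 59.730512080481475
[(0.78, [278.9, 223.3]), (0.7, [262.4, 241.8])]
[[277.75 226.15]]
[[277.63 221.88]]
```

View pics/m7.png

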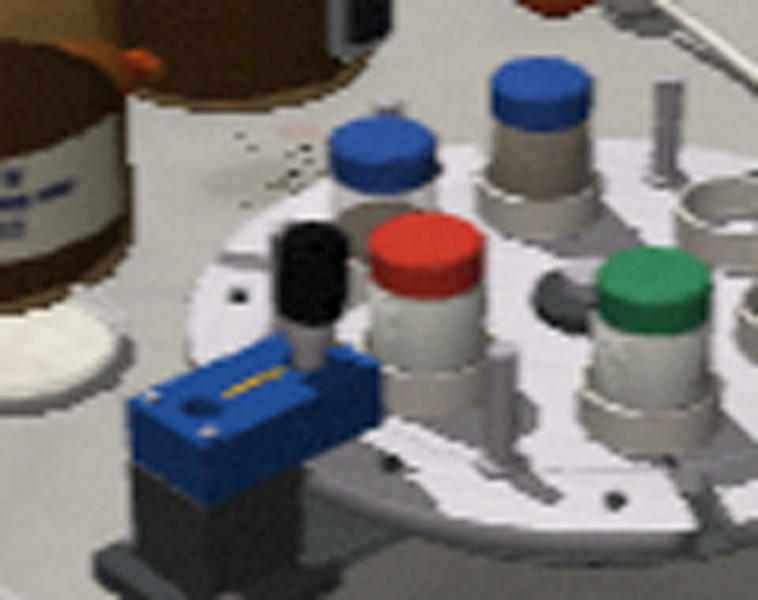

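The pin stands in the guide and is still up (crop 310,275, neck showing above the plate), so its foot is on the rim. I'll go back to the near-right post to ease the carousel round.

{"name": "play_rows", "arguments": {
  "series": [
    [[-0.8,-1.5,0,0,0,-1.9,0.5],[-1.5,-2.9,0,0,0,-3.8,0.65],[-1.5,-3.0,0,0,0,-3.8,0.65],[-1.5,-3.0,0,0,0,-3.8,0.65],[-1.5,-3.0,0,0,0,-3.8,0.65],[-1.6,-2.9,0,0,0,-3.8,0.65],[-1.5,-2.9,0,0,0,-3.8,0.65],[-1.5,-2.9,0,0,0,-3.8,0.65],[-0.8,-1.5,0,0,0,-1.9,0.65],[0,0,-3,0,0,0,0.65],[0,0,-3,0,0,0,0.65],[0,0,-2,0,0,0,0.65],[0,0,0,0,0,0,0.65]]
  ]
}}

```text
clock: 19.2
eef_pos: [512.7, -19.3, 122.4]
tool_rot: [-3.139, 0.001, 0.804]
force: [-0.6, -0.2, -0.8]
width: 30.0
gripper_force: 0.0
```

```bash
cat >> h.py <<'E'
def knob(b):
    g=b.max(2)[205:245,268:292]<40
    k,l,st,ce=cv2.connectedComponentsWithStats(g.astype(np.uint8));i=1+st[1:,4].argmax()
    return "knob top %d n %d c %.2f %.2f"%(205+st[i,1],st[i,4],268+ce[i][0],205+ce[i][1])
E
python3 - <<'E'
from h import *
np.set_printoptions(precision=2,suppress=True)
s=ctrl.read_state();print(s["eef_pos"],np.rad2deg(s["tool_rot"]),s["width"])
b,_=get_image("side");print(knob(b))
a,_=get_image("top");S,an=stations(a);print(an,np.mean(an%60))
E
```

```text
[512.67 -19.34 122.36] [-179.87    0.08   46.08] 30.00600096899891
knob top 215 n 155 c 278.99 222.93
[ 75.3   15.31 -44.98] 15.212120003168474
```

{"name": "play_rows", "arguments": {
  "series": [
    [[0,0,-1.4,0,0,0,0.65],[0,0,-1.4,0,0,0,0.65],[0,0,-1.4,0,0,0,0.65],[0,0,-1.2,0,0,0,0.65],[0,0,0,0,0,0,0.72],[0,0,0,0,0,0,0.78],[0,0,0,0,0,0,0.8],[0,0,0,0,0,0,0.8]]
  ]
}}

```text
clock: 20.3
eef_pos: [513.6, -20.1, 69.7]
tool_rot: [3.141, -0.001, 0.803]
force: [-0.1, -0.4, -0.4]
width: 16.8
gripper_force: 0.0
```

{"name": "play_rows", "arguments": {
  "series": [
    [[-0.03,0.03,0,0,0,0,0.8],[-0.03,0.03,0,0,0,0,0.8],[-0.03,0.03,0,0,0,0,0.8],[-0.03,0.03,0,0,0,0,0.8],[0,0,0,0,0,0,0.8]]
  ]
}}

```text
clock: 20.92
eef_pos: [512.1, -18.8, 69.3]
tool_rot: [-3.142, -0.0, 0.803]
force: [0.4, 0.0, 0.4]
width: 17.1
gripper_force: 0.0
```

```bash
cat > chk.py <<'E'
from h import *
np.set_printoptions(precision=2,suppress=True)
s=ctrl.read_state();print(s["eef_pos"],s["force"],s["width"])
b,_=get_image("side");print(knob(b))
a,_=get_image("top");S,an=stations(a);print(np.mean(an%60))
E
python3 chk.py
```

```text
[512.08 -18.82  69.3 ] [0.38 0.   0.43] 17.06659090892184
knob top 215 n 154 c 278.96 222.94
15.261097942312473
```

{"name": "play_rows", "arguments": {
  "series": [
    [[-0.03,0.03,0,0,0,0,0.8],[-0.03,0.03,0,0,0,0,0.8],[-0.03,0.03,0,0,0,0,0.8],[-0.03,0.03,0,0,0,0,0.8],[0,0,0,0,0,0,0.8]]
  ]
}}

```text
clock: 21.65
eef_pos: [510.9, -17.6, 69.3]
tool_rot: [-3.142, -0.0, 0.803]
force: [-0.0, 0.1, -0.9]
width: 17.2
gripper_force: 0.0
```

```bash
python3 chk.py
```

```text
[510.88 -17.59  69.31] [-0.    0.07 -0.89] 17.19256396815426
knob top 215 n 156 c 279.00 222.98
15.258197749395869
```

{"name": "play_rows", "arguments": {
  "series": [
    [[-0.03,0.03,0,0,0,0,0.8],[-0.03,0.03,0,0,0,0,0.8],[-0.03,0.03,0,0,0,0,0.8],[0,0,0,0,0,0,0.8]]
  ]
}}

```text
clock: 22.25
eef_pos: [510.0, -16.8, 69.3]
tool_rot: [3.142, 0.0, 0.803]
force: [0.3, -0.2, -0.2]
width: 17.3
gripper_force: 0.3
```

```bash
python3 chk.py
```

```text
[510.   -16.81  69.31] [ 0.31 -0.25 -0.23] 17.31292634883644
knob top 216 n 155 c 278.91 223.21
14.957519397889863
```

{"name": "play_rows", "arguments": {
  "series": [
    [[-0.03,0.03,0,0,0,0,0.8],[-0.03,0.03,0,0,0,0,0.8],[0,0,0,0,0,0,0.8]]
  ]
}}

```text
clock: 22.72
eef_pos: [509.3, -16.0, 69.3]
tool_rot: [-3.141, -0.0, 0.803]
force: [-0.1, -0.1, 0.3]
width: 17.5
gripper_force: 0.0
```

```bash
python3 chk.py
```

```text
[509.3  -15.95  69.3 ] [-0.14 -0.09  0.32] 17.520047789249876
knob top 219 n 147 c 277.73 226.16
14.375149943498556
```

The knob fell to (277.7, 226.2), which matches the predicted fully-home pixel. I'll release the post, retreat and verify.

{"name": "play_rows", "arguments": {
  "series": [
    [[0,0,0,0,0,0,0.72],[0,0,0,0,0,0,0.65],[0,0,0,0,0,0,0.65],[0,0,1.5,0,0,0,0.65],[0,0,3,0,0,0,0.65],[0,0,4,0,0,0,0.65],[0,0,4,0,0,0,0.65],[-1,-3,2,0,0,0,0.65],[-1,-4,0,0,0,0,0.65],[-1,-4,0,0,0,0,0.65],[-1,-4,0,0,0,0,0.65],[0,0,0,0,0,0,0.65]]
  ]
}}

```text
clock: 24.32
eef_pos: [468.2, -170.0, 215.4]
tool_rot: [3.14, 0.001, 0.797]
force: [0.5, 0.0, 0.2]
width: 30.0
gripper_force: 0.0
```

```bash
python3 chk.py
python3 - <<'E'
from h import *
b,_=shot("side","s8");r=place_of("pin_grip","side");print([(x["p"],x["pixel"]) for x in r[:1]])
cv2.imwrite("pics/m8.png",cv2.resize(b[170:290,225:375],(750,600),interpolation=2)[:,:,::-1])
E
```

```text
[ 468.19 -169.97  215.38] [0.52 0.01 0.22] 29.992348097989534
knob top 219 n 146 c 277.65 226.09
14.34999062611688
[(0.62, [279.7, 225.8])]
```

View pics/m8.png

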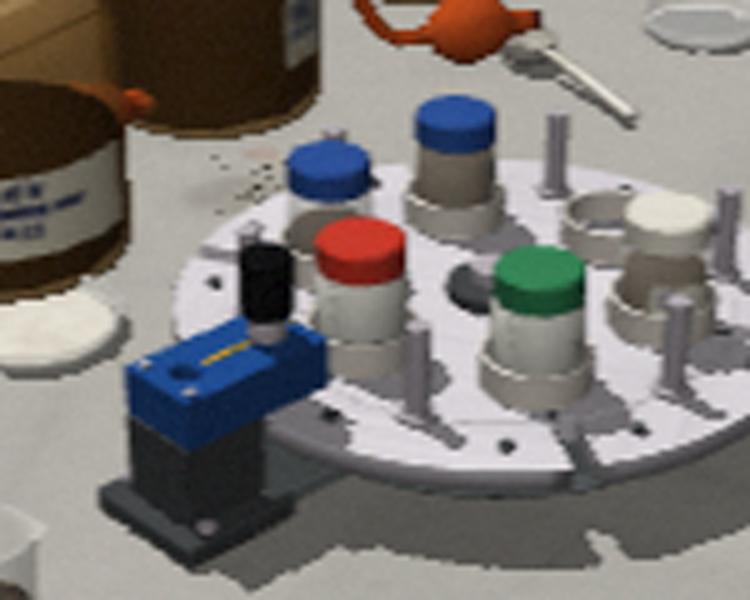

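The pin is upright with its collar down on the bracket (crop 268,330). The red jar is at the index, all jars are upright, and the robot is clear.

```bash
python3 -c "
from cell import workorder;print(workorder.finish_job())"
```

```text
the job is handed in; nothing more can be done
None
```

The red-capped jar's station is at the yellow index mark, and the drop pin locks it, fully home in the guide with its collar on the bracket. The job was handed in at about 24 s with all jars upright and the robot clear; no verdict was returned.

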